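Lift a slide rack out of its staining dish and hold it level

TASK

I want to look over the stained slides: take the lid off the glass staining dish and lay it gently on the bench beside the dish, flat and knob up. Then lift the rack of slides out by its handle without tipping it, and hold it still and level over the dish with its underside about 5 cm above the rim; hold it there for a few seconds and finish while still holding it. Leave the dish and the other things on the bench where they stand.

Things in the scene. Friction and masses are not known exactly. Their poses are not given: they have to be found in the camera images.
- dish: Rectangular clear glass staining dish, 118 (x) x 104 (y) x 92 mm high, walls and floor 5 mm thick, rim thickened by 1.5 mm; loose, 0.8 kg. It holds the rack and is closed by the lid. Origin: centre of its underside; z up, x along the long side. Rim at z = 92 mm, inner floor at z = 5 mm, inside 108 x 94 mm.
- lid: Stainless steel lid lying loose on the dish: plate 122 (x) x 108 (y) x 4 mm, below it a 102 x 88 x 4 mm locating step that sits inside the mouth with 3 mm play; black round knob in the middle; 0.2 kg. Origin: centre of the step's underside, 88 mm above the bench while on the dish, 0 when it lies on the bench knob up; z up through the knob.
- lid_knob (a point): Point to grip on the lid's knob, on its axis, 26 mm above the lid's origin: the knob is 25 mm in diameter; its widest part runs from 19 to 31 mm and its top is at 34 mm; the plate's top is at 8 mm.
- rack: Stainless steel slide rack standing loose on the dish's inner floor (5 mm play all round), 92 (x) x 82 (y) x 39 mm high without handle, with 15 glass slides on edge in a row along x, up to z = 30 mm; 0.2 to 0.3 kg with handle, balanced about its middle. Origin: centre of its underside; z up, x along the row, within 2 degrees of the dish's x.
- rack_handle: The rack's bail handle: a 3 mm wire bow hinged to the middle of the rack's end plates; it swings about the rack's x, at most 17 degrees either way, and stays leaning by slight friction; hung by it the rack finds its level by itself. Origin: on the hinge axis, midway, 34 mm above the rack's underside; x along the hinge, z up the bow to its cross bar.
- handle_grip (a point): Middle of the handle's cross bar, 40 mm from the hinge axis: a black plastic sleeve, 11 mm in diameter, 62 mm long, along the rack's x. Upright, it is 74 mm above the rack's underside, 13 mm below the dish's rim. Fingers closing along the rack's y reach it from above between the dish's long walls (each 47 mm from the dish's middle).
- spare_dish: A second glass staining dish of the same size, open and empty; origin at the centre of its underside. To be left alone.
- wash_bottle: White wash bottle with a red cap and a bent spout, 70 mm in diameter, 175 mm high, the spout reaching 58 mm along its x; origin at the centre of its underside. To be left alone.
- slide_box: Closed flat plastic slide box, 92 (x) x 152 (y) x 35 mm; origin at the centre of its underside. To be left alone.
There are look-alikes about, which are no part of the job. Leave any blue or purple look-alike of the lid alone.

How it is judged:
On the way, in this order (a step that is already met when the one before it is completed fails the run):
1. the lid lies flat on the bench, knob up, clear of the dish and let go (height (world z) of lid below 0.006 m and angle between lid's own z axis and vertical below 0.08 rad and horizontal distance between lid and dish above 0.1 m and contact force between lid and the fingers below 0.05 N and contact force between lid and dish below 0.05 N and linear speed of lid below 0.02 m/s), for 0.3 s.
2. the rack is held by its handle over the dish, clear of it, level and still, for two seconds (z of rack in the frame of dish between 0.112 and 0.192 m and horizontal distance between rack and dish below 0.04 m and angle between rack's own z axis and vertical below 0.14 rad and linear speed of rack below 0.03 m/s and angular speed of rack below 0.25 rad/s and contact force between the fingers and rack_handle above 1 N and contact force between rack and dish below 0.05 N and contact force between rack and lid below 0.05 N), for 2 s.
At the end, for the whole second after the job is handed in: Rack held by handle over the dish (centres within 40 mm), underside 20-100 mm above the rim, level within 8 deg, under 30 mm/s, off dish and lid; lid flat, knob up, let go on the bench, over 100 mm from the dish centre; dish and bystanders within 20 mm of their starts (all of step 1 and all of step 2 and distance of each of dish, spare_dish, wash_bottle, slide_box from where it was at the start of the episode below 0.02 m); the arm keeps its last pose, push and grip.
It fails at once if the rack is tipped by more than 20 degrees (angle between rack's own z axis and vertical above 0.35 rad).
It fails at once if the lid is let fall (faster than 0.45 m/s out of the fingers) (linear speed of lid above 0.45 m/s and contact force between lid and the fingers below 0.05 N).
It fails at once if the rack is let fall (linear speed of rack above 0.45 m/s and contact force between rack_handle and the fingers below 0.05 N).
It fails at once if the dish is shifted by more than 20 mm (distance of dish from where it was at the start of the episode above 0.02 m).
It fails at once if the spare dish, the wash bottle or the slide box is shifted by more than 20 mm (distance of any of spare_dish, wash_bottle, slide_box from where it was at the start of the episode above 0.02 m).
It also fails if it takes over 67 s, if anything falls off the work surface, if the arm or the gripper's body presses on something with over 40 N, if the wrist force passes 120 N, or if a joint passes its speed limit or range.

ROBOT

A 7-joint arm with a two-finger parallel gripper is mounted at the origin on the work surface. World frame = base frame: x ahead of the robot, y to its left, z up, the work surface at z = 0. Lengths are in m, angles in rad, forces in N, time in s.
With the tool pointing down it reaches from about 0.4 to 0.85 m from the base axis. Payload 6.9 kg.
Tool frame: the origin (TCP) lies midway between the tips of the shut fingers; the grasp point (between the pads) lies env.grip_depth behind it (env.grip_depth is the distance from the TCP to the grasp point, in m); z points along the fingers, y is the line along which they close (so a half turn about z gives the same grasp; the last joint's range is limited). The gripper opens to 85 mm and grips with 20 to 120 N. Pads are 22 mm wide; open, the fingers measure 114 mm over their backs; the gripper's body (76 mm by 85 mm) begins 54 mm behind the grasp point. The pads swing forward as they close: fully open they stand 13 mm farther back than shut.
Start: joints at [1.224, 0.507, -0.238, 1.5, 0.126, 1.149, -0.155], TCP at [0.273, -0.562, 0.231] pointing down, gripper open.
Joint ranges: [-3.08, 3.08], [-0.24, 2.05], [-1.43, 1.35], [0, 2.5], [-1.52, 4.66], [0.17, 1.96], [-2.89, 2.89]. Speed limits (rad/s): [2.39, 2.39, 3.14, 3.14, 3.14, 3.14, 3.14].

INTERFACE

Orientations are given as a rotation vector (axis times angle).
In Python, from cell import env gives the robot as it stands. Calls block until the motion is done:
- env.move_to(position, orientation): joint-space move of the TCP to a pose.
- env.movel(position, frame=None, max_speed=0.15): straight line of the TCP; frame=None keeps the orientation; max_speed is the mean speed in m/s.
- env.move_joints(angles): joint-space move.
- env.open_gripper() and env.close_gripper(): open the fingers fully, or close them until they stop; the grip force is fixed at half the most.
- env.pause(seconds).
- env.ik(position, orientation): joint angles nearest the present ones, or None.
- env.read_camera(name): name is "side" or "top"; returns a dict with "pixels" (400x640x3 uint8, red, green, blue), "intrinsics" (3x3 intrinsics, pixels), "world_to_cam" (4x4, takes a point from world to camera coordinates). Camera axes: x right, y down, z forward; pixel columns grow to the right and rows downward; lengths in m; the calibration is good to about 2 mm. A picture is of the moment at which its call begins. There is no depth.
A pose or a line that the arm cannot do raises env.IKError and nothing moves.
- env.hand_in(): hands the job in; it is judged then, once.
Trained networks look in the newest picture that a camera, given by its name, has taken for a name from the list of things; names that differ only in an ending like _2 or _b are one class to them, and where a whole thing is asked for, a point or a joint stands for the part that bears it (a point fixed in the world has none). Each returns a list of dicts, best first, with "p" (0 to 1); they miss things now and then, are a little off and sometimes report something else, mostly with a low value. They report only what shows in the picture. A call takes as long as a camera call. They do not tell look-alikes from the thing itself.
- env.regions_of(target, camera): "mask" (400x640 bool, what is visible of it).
- env.tip_of(target, camera): "location" ([x, y, z] in m, in the coordinates of the camera as it stood for that picture, good to about 4 mm: a listed point, or the origin of a listed thing).
Readings, each from a call of its own:
- env.get_t(): time.
- env.get_q(): joint angles.
- env.get_qd(): joint speeds.
- env.get_joint_efforts(): joint torques, N m.
- env.get_position(): TCP position.
- env.get_ee_rot(): TCP orientation.
- env.get_ft_force(): force on the tool from outside, world axes, zero at the start.
- env.get_moment(): the same for the moment, N m.
- env.get_grip_width(): finger opening in m.
- env.get_gripper_force(): force on a finger pad.
Only numpy, scipy, OpenCV 4.12 (cv2) and the standard library are available. Lean on these libraries where they do the work, as an engineer would, in place of code of your own. Each camera call takes 0.05 s, during which the arm holds its last target. There are 200 camera calls.

## Working session

There is one attempt and no reset: what is moved stays moved. The work goes in short steps, each a Python script; the robot and the scene stay as the last script left them, time stands still between calls to the robot, and variables do not carry over. Pictures are saved under pics/ and viewed, at most 10 in all, crops included, and the job is handed in when it is done.

```bash
mkdir -p pics; cat > h.py <<'E'
from cell import env
import numpy as np, cv2
from scipy.spatial.transform import Rotation as R
def shot(cam,name=None):
    r=env.read_camera(cam)
    if name: cv2.imwrite(f'pics/{name}.png',r['pixels'][:,:,::-1])
    return r
def tips(t,cam,r):
    T=np.linalg.inv(r['world_to_cam'])
    return [(round(d['p'],2),np.round((T@np.r_[d['location'],1])[:3],4)) for d in env.tip_of(t,cam)]
def down(yaw): # tool z down, tool y (closing) at world angle yaw from +y
    return (R.from_euler('z',yaw)*R.from_rotvec([np.pi,0,0])).as_rotvec()
def proj(r,p):
    c=r['world_to_cam']@np.r_[p,1]; u=r['intrinsics']@c[:3]; return u[:2]/u[2]
E
python3 - <<'E'
from h import *
for c in('top','side'):
    r=shot(c,c+'0')
    for t in('lid','lid_knob','dish','spare_dish','wash_bottle','slide_box','rack','handle_grip'):
        print(c,t,tips(t,c,r))
    print(np.linalg.inv(r['world_to_cam'])[:3,3],r['intrinsics'][0,0])
print(env.get_position(),env.get_ee_rot(),env.grip_depth,env.get_t())
im=np.vstack([cv2.imread('pics/top0.png'),cv2.imread('pics/side0.png')])
E
```

```text
top lid [(0.93, array([ 0.5482, -0.0825,  0.087 ])), (0.93, array([ 0.3554, -0.1465, -0.003 ])), (0.68, array([ 0.7514, -0.1574,  0.0012]))]
top lid_knob [(0.92, array([ 0.5431, -0.0799,  0.1146])), (0.81, array([ 0.3558, -0.1439,  0.0268])), (0.59, array([ 0.7559, -0.1518,  0.0252]))]
top dish []
top spare_dish [(0.63, array([ 0.5379, -0.4247, -0.0006]))]
top wash_bottle [(0.93, array([7.161e-01, 2.647e-01, 3.000e-04]))]
top slide_box [(0.71, array([0.5133, 0.4593, 0.0032]))]
top rack []
top handle_grip []
[0.38100835 0.00588293 1.5221177 ] 490.2660637169476
side lid [(0.82, array([ 0.3579, -0.149 ,  0.0023])), (0.82, array([ 0.7554, -0.1555,  0.0011]))]
side lid_knob [(0.95, array([ 0.3573, -0.1468,  0.0253])), (0.95, array([ 0.7586, -0.155 ,  0.0257])), (0.67, array([ 0.5449, -0.0801,  0.1176]))]
side dish [(0.93, array([ 0.5435, -0.0847, -0.0012]))]
side spare_dish [(0.9, array([ 0.5348, -0.4279, -0.002 ]))]
side wash_bottle [(0.65, array([0.7123, 0.267 , 0.0021])), (0.29, array([ 0.5482, -0.0815,  0.0878]))]
side slide_box [(0.62, array([ 5.137e-01,  4.565e-01, -2.000e-04]))]
side rack []
side handle_grip []
[0.22401402 0.7781945  0.68831666] 380.02564163114596
[ 0.27284241 -0.56228927  0.23127772] [-3.06176674e+00 -7.03613859e-01 -9.15352088e-06] 0.0187 0.9
```

View pics/top0.png

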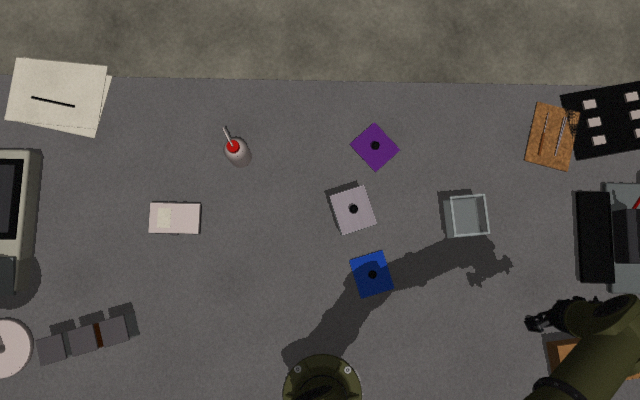

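View pics/side0.png

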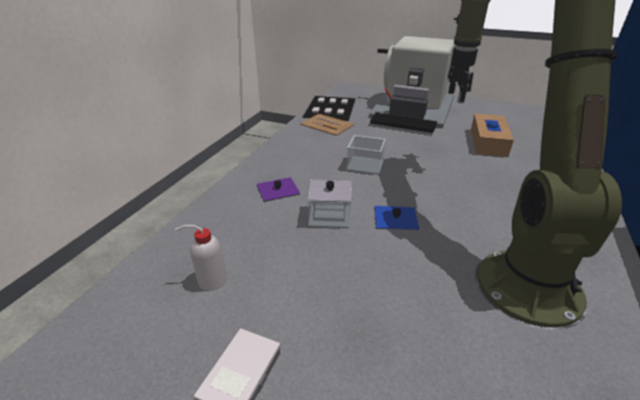

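The top view shows the steel lid on the dish at about (353,209), with purple (375,147) and blue (372,273) look-alikes. The bench to its left, around (270,210), is free. Next I'll measure the lid's yaw.

```bash
cat >> h.py <<'E'
def unproj(r,uv,z):
    K=r['intrinsics'];T=np.linalg.inv(r['world_to_cam'])
    uv=np.atleast_2d(uv); d=(T[:3,:3]@np.linalg.inv(K)@np.c_[uv,np.ones(len(uv))].T).T
    c=T[:3,3]; return (c+d*((z-c[2])/d[:,2])[:,None])[:,:2]
def rect(r,mask,z):
    cs,_=cv2.findContours(mask.astype(np.uint8),cv2.RETR_EXTERNAL,cv2.CHAIN_APPROX_NONE)
    c=max(cs,key=cv2.contourArea)[:,0].astype(float)
    p=unproj(r,c,z); (cx,cy),(w,h),a=cv2.minAreaRect((p*1000).astype(np.float32))
    if h>w: w,h,a=h,w,a+90   # long-side direction angle
    return cx/1000,cy/1000,w,h,(a+90)%180-90
E
python3 - <<'E'
from h import *
r=shot('top')
for d in env.regions_of('lid','top'): print(d['p'],rect(r,d['mask'],0.096))
q=env.get_q()
for yaw in np.radians([-90,-60,-20,0,20,70]):
    print(yaw,[None if (s:=env.ik([x,y,z],down(yaw))) is None else np.round(s,2) for x,y,z in[(.545,-.081,.25),(.53,.11,.1)]])
E
```

```text
0.98 (0.54307080078125, -0.08227903747558593, 124.4145278930664, 110.03840637207031, 19.10183334350586)
0.8 (0.3572917785644531, -0.13619920349121092, 116.56326293945312, 101.43604278564453, 18.032310485839844)
0.68 (0.7327573852539062, -0.14416998291015626, 118.60552978515625, 103.1077880859375, 41.528568267822266)
-1.5707963267948966 [array([-0.57,  0.6 ,  1.15,  1.68, -0.58,  1.25, -2.43]), array([ 0.45,  0.81, -1.23,  1.89,  0.87,  1.11,  2.02])]
-1.0471975511965976 [array([ 0.17,  0.37, -0.09,  1.67,  0.04,  1.1 , -2.55]), array([-0.82,  0.71,  0.95,  1.9 , -0.73,  0.92, -2.12])]
-0.3490658503988659 [array([ 0.28,  0.38, -0.26,  1.67,  0.1 ,  1.11, -1.93]), array([-0.04,  0.53, -0.32,  1.89,  0.24,  0.75, -2.41])]
0.0 [array([ 0.35,  0.39, -0.36,  1.67,  0.15,  1.12, -1.62]), array([ 0.02,  0.54, -0.41,  1.89,  0.3 ,  0.77, -2.13])]
0.3490658503988659 [array([ 0.44,  0.4 , -0.5 ,  1.67,  0.21,  1.13, -1.34]), array([ 0.06,  0.55, -0.47,  1.89,  0.34,  0.78, -1.82])]
1.2217304763960306 [array([ 0.56,  0.43, -0.68,  1.66,  0.29,  1.15, -0.55]), array([ 0.15,  0.58, -0.61,  1.89,  0.45,  0.81, -1.05])]
```

```bash
python3 - <<'E'
from h import *
o=down(.333); X,Y=.544,-.081
env.move_to([X,Y,.22],o)
env.movel([X,Y,.135]); env.movel([X,Y,.0985],max_speed=.06)
print(env.get_position(),env.get_ft_force())
env.close_gripper(); print(env.get_grip_width(),env.get_gripper_force(),env.get_ft_force())
env.movel([X,Y,.13],max_speed=.06); print(env.get_ft_force(),env.get_grip_width(),env.get_t())
env.movel([X,Y,.20])
shot('side','lift')
E
```

```text
[ 0.54410281 -0.08090473  0.09849737] [-0.94342807  0.22629218 -0.04838077]
0.022521776819364084 58.69014845928177 [-2.18863261  0.02162644  5.57031623]
[ 0.4421091   0.22824116 -2.7539701 ] 0.022211776813090528 5.75
```

View pics/lift.png

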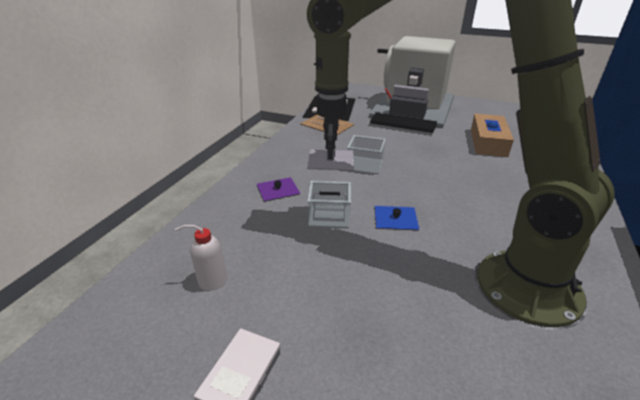

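The lid hangs level in the gripper at (330,157). The open dish with its black handle sleeve is at (330,194). Next I'll place the lid.

```bash
python3 - <<'E'
from h import *
o=down(.333); X,Y=.53,.12
env.movel([X,Y,.20],max_speed=.15); env.movel([X,Y,.03],max_speed=.12)
f0=env.get_ft_force()[2]; z=.016
while z>.006:
    env.movel([X,Y,z],max_speed=.03); f=env.get_ft_force()[2]-f0
    if f>2: break
    z-=.001
print(z,f,env.get_position(),env.get_t())
env.open_gripper(); env.pause(.2)
env.movel([X,Y,.06],max_speed=.08); env.movel([X,Y,.22],max_speed=.2)
a=shot('top','top1')
print(tips('lid','top',a))
for t in('handle_grip','rack','rack_handle','dish'):print(t,tips(t,'top',a))
for d in env.regions_of('rack','top'): print('rackm',d['p'],rect(a,d['mask'],.035))
for d in env.regions_of('rack_handle','top'): print('hm',d['p'],rect(a,d['mask'],.08))
b=shot('side','side1')
print(tips('lid','side',b))
for t in('handle_grip','rack','rack_handle','dish'):print(t,tips(t,'side',b))
k=np.int32(proj(a,[.544,-.081,.06])); print(k)
i=cv2.imread('pics/top1.png')[k[1]-40:k[1]+40,k[0]-120:k[0]+40]; i=cv2.resize(i,(800,400))
k=np.int32(proj(b,[.544,-.081,.06]));j=cv2.imread('pics/side1.png')[k[1]-25:k[1]+25,k[0]-100:k[0]+100]
cv2.imwrite('pics/c1.png',np.vstack([i,cv2.resize(j,(800,200))]))
E
```

```text
0.009999999999999995 9.395677258568172 [0.53007964 0.1200435  0.0109148 ] 11.5917
[(0.93, array([ 0.7527, -0.1546,  0.003 ]))]
handle_grip [(0.58, array([ 0.5435, -0.0878,  0.0805]))]
rack [(0.96, array([ 0.5469, -0.0832,  0.0029]))]
rack_handle [(0.39, array([ 0.5425, -0.0837,  0.0393])), (0.36, array([ 0.5493, -0.0846,  0.0819]))]
dish [(0.83, array([ 0.5454, -0.0803, -0.0016])), (0.69, array([ 0.5456, -0.0837,  0.0393]))]
rackm 0.8 (0.5438990478515625, -0.080737060546875, 94.85957336425781, 77.4793701171875, 22.05295753479004)
hm 0.66 (0.5451621704101562, -0.08880902099609375, 60.994712829589844, 11.282437324523926, 18.830852508544922)
[(0.88, array([ 0.7579, -0.1564, -0.001 ])), (0.66, array([ 0.3572, -0.1464,  0.0039])), (0.63, array([0.5315, 0.1215, 0.0018])), (0.45, array([ 0.5474, -0.084 , -0.0027]))]
handle_grip [(0.43, array([ 0.5459, -0.0889,  0.0801]))]
rack []
rack_handle [(0.56, array([ 0.5448, -0.0818,  0.0392])), (0.16, array([ 0.5466, -0.0905,  0.08  ]))]
dish [(0.62, array([ 0.5439, -0.0846, -0.0014]))]
[351 210]
```

View pics/c1.png

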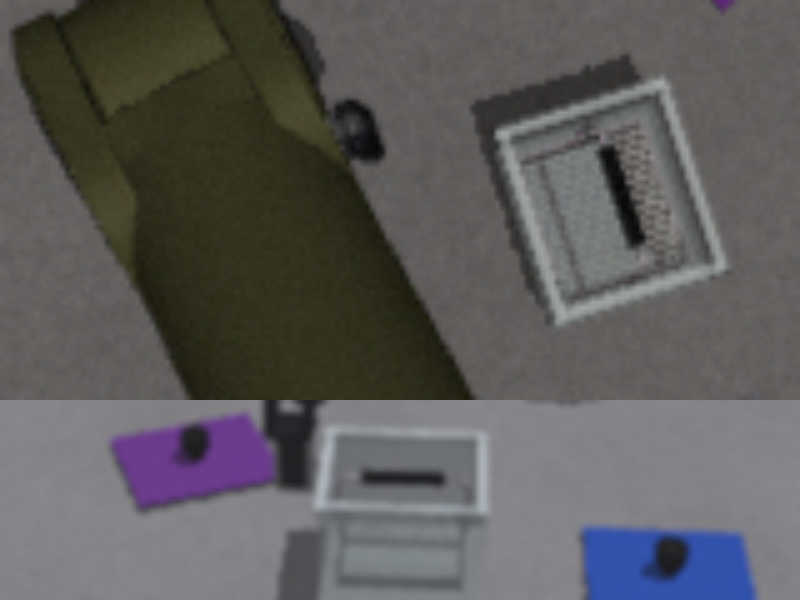

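Before going in I need to settle one point. Open, the fingers measure 114 mm over their backs, but the mouth is only 94 mm wide, so I'll check the documented gripper options.

View pics/c2.png

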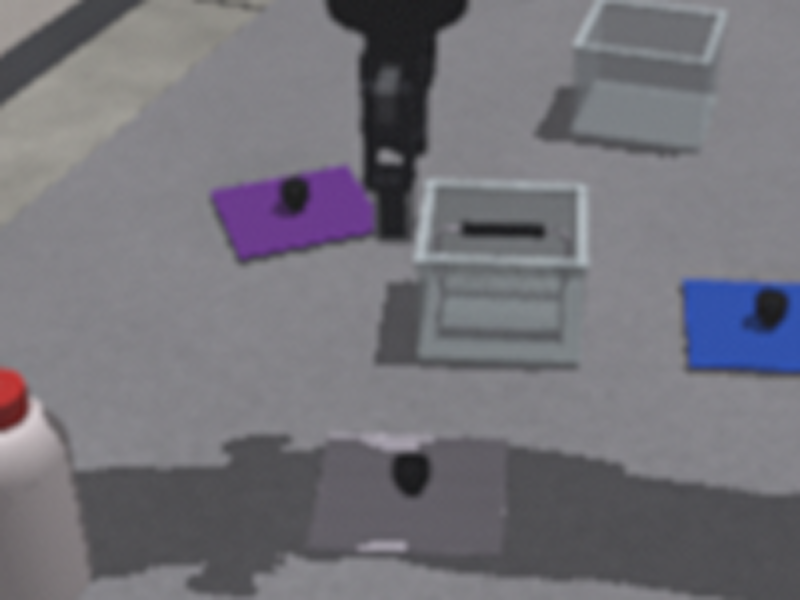

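The lid lies flat on the bench at about (412,490) in the crop, let go. The finger shape matters now, so I'll look at the open gripper face-on, near the side camera.

```bash
python3 - <<'E'
from h import *
p=np.array([.47,.25,.36]); yaw=np.radians(-65)
print(env.ik(p,down(yaw)))
env.move_to(p,down(yaw)); b=shot('side'); print(env.get_t(),env.get_grip_width())
y=R.from_rotvec(env.get_ee_rot()).apply([0,1,0])
for t in(-.057,-.0425,0,.0425,.057): print(t,proj(b,p+t*y),proj(b,p+t*y+[0,0,.013]))
k=np.int32(proj(b,p+[0,0,.02])); j=b['pixels'][:,:,::-1][k[1]-60:k[1]+60,k[0]-80:k[0]+80]
cv2.imwrite('pics/c3.png',cv2.resize(j,(800,600),interpolation=cv2.INTER_CUBIC)); print(k)
E
```

```text
[-1.15125278  0.39356429  0.95305631  1.51297526 -0.32271068  1.40162152
 -2.88522427]
16.3833 0.0852087533606163
-0.057 [270.86302667 167.21459554] [270.31713055 160.6467863 ]
-0.0425 [279.18823502 167.00042921] [278.73536446 160.43575986]
0 [303.51015137 166.37474689] [303.32816073 159.81927307]
0.0425 [327.71410454 165.75209919] [327.8003603  159.20580936]
0.057 [335.94508828 165.54035679] [336.12226604 158.99719766]
[303 156]
```

View pics/c3.png

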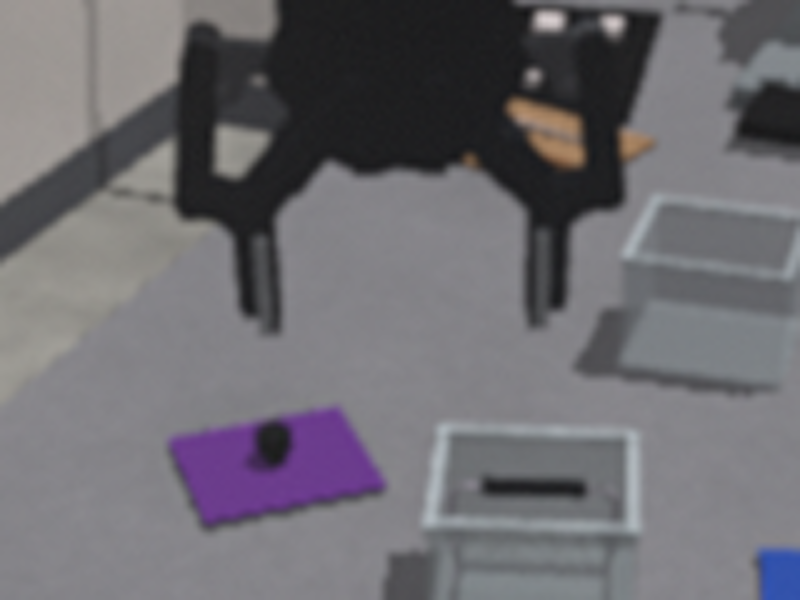

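In the crop, the open tips at (270,330) and (538,325) measure about 100 mm over their backs, and 114 mm from roughly 5 mm up. So open fingers can't enter the 94 mm mouth. But they swing about 13 mm forward as they close, so closing from just above the rim should put the tips at the sleeve's equator. I'll centre on the dish and feel for the rim.

```bash
python3 - <<'E'
from h import *
a=shot('top')
C=[]
for d in env.regions_of('dish','top')[:1]: print(d['p'],rect(a,d['mask'],.092),rect(a,d['mask'],.05))
for d in env.regions_of('rack','top')[:1]: print('rack',d['p'],rect(a,d['mask'],.044))
for d in env.regions_of('rack_handle','top')[:1]: print('h',d['p'],rect(a,d['mask'],.08))
o=down(.333); X,Y=.5443,-.082
env.move_to([X,Y,.14],o); env.movel([X,Y,.088],max_speed=.08); env.pause(.2)
f0=env.get_ft_force(); print(f0)
z=.088
while z>.0735:
    z-=.001; env.movel([X,Y,z],max_speed=.02); f=env.get_ft_force()-f0; print(round(z,4),np.round(f,1))
    if f[2]>4: break
print(env.get_position(),env.get_moment(),env.get_t())
E
```

```text
0.88 (0.5406768188476563, -0.08008805847167969, 123.9295654296875, 112.22205352783203, 18.56821632385254) (0.5453659057617187, -0.08261286926269532, 127.56913757324219, 115.51779174804688, 18.568185806274414)
rack 0.73 (0.5434458618164062, -0.07837464141845703, 92.389404296875, 78.08971405029297, 18.68356704711914)
[-0.92504606 -0.1817372  -0.15097817]
0.087 [1.  0.8 0.9]
0.086 [ 1.4  0.5 -0.7]
0.085 [1.  0.5 1. ]
0.084 [1.2 0.1 1.2]
0.083 [ 0.3  0.6 -0.5]
0.082 [1.  0.3 0.5]
0.081 [ 0.4  1.2 -0.4]
0.08 [0.8 0.4 1.5]
0.079 [ 1.2  0.6 -0.5]
0.078 [-1.8  1.6 10.7]
[ 0.544342   -0.08199191  0.07885005] [ 0.12882736  0.54648865 -0.0339242 ] 21.8833
```

Contact came at TCP z of about 0.0788, which puts the open tips on the rim. That force is light and roughly even, so I'll close here and test the pinch with a small lift.

```bash
python3 - <<'E'
from h import *
env.close_gripper(); env.pause(.2)
print(env.get_grip_width(),env.get_gripper_force(),np.round(env.get_ft_force(),1),env.get_position())
p=env.get_position(); x,y=.5443,-.082
for z in(.081,.084,.088):
    env.movel([x,y,z],max_speed=.02); env.pause(.2); print(z,env.get_grip_width(),np.round(env.get_ft_force(),1),env.get_gripper_force())
print(env.get_t())
b=shot('side');a=shot('top');
k=np.int32(proj(b,[.544,-.081,.08]));j=cv2.resize(b['pixels'][k[1]-40:k[1]+40,k[0]-60:k[0]+60,::-1],(720,480),interpolation=cv2.INTER_CUBIC)
cv2.imwrite('pics/c4.png',j)
E
```

```text
0.005709836571175319 60.3450733423233 [-4.5 -4.8 25.6] [ 0.54568634 -0.08437626  0.0805217 ]
0.081 0.005180283574014037 [-1.2 -2.1  8.2] 57.08207845687866
0.084 0.00564185531235734 [ 0.2  0.2 -2.9] 52.73053228855133
0.088 0.0053884966427947345 [ 0.3  0.1 -2.9] 52.74094104766846
24.3833
```

View pics/c4.png

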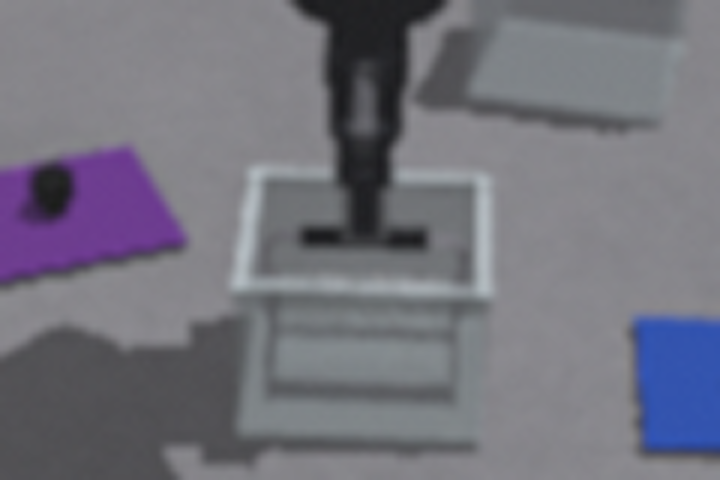

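The sleeve is pinched between the fingertips and the rack hangs from it, with a steady load of about 2.8 N and a constant width. I'll lift it slowly and watch the grip.

```bash
python3 - <<'E'
from h import *
x,y=.5443,-.082
for z in(.10,.12,.15,.18,.2175):
    env.movel([x,y,z],max_speed=.03); print(z,round(env.get_grip_width(),5),np.round(env.get_ft_force(),1))
    if env.get_ft_force()[2]>-1.5: print('LOST?');break
env.pause(1.0)
b=shot('side');a=shot('top'); print(env.get_t(),env.get_grip_width(),env.get_ft_force())
print(tips('rack','side',b),tips('rack','top',a),tips('dish','side',b),tips('lid','top',a))
k=np.int32(proj(b,[.544,-.03,.1]));j=cv2.resize(b['pixels'][k[1]-90:k[1]+70,k[0]-106:k[0]+107,::-1],(800,600),interpolation=cv2.INTER_CUBIC)
cv2.imwrite('pics/c5.png',j)
E
```

```text
0.1 0.00546 [ 0.4  0.2 -1.5]
LOST?
26.1333 0.00489569536684424 [-0.22014583 -0.59766903 -1.96906414]
[(0.64, array([ 0.5453, -0.0753,  0.0246]))] [] [(0.8, array([ 0.5428, -0.085 ,  0.0016]))] [(0.88, array([ 0.5318,  0.1194, -0.0038])), (0.76, array([ 0.3556, -0.1457,  0.0009])), (0.68, array([ 7.524e-01, -1.550e-01,  4.000e-04]))]
```

View pics/c5.png

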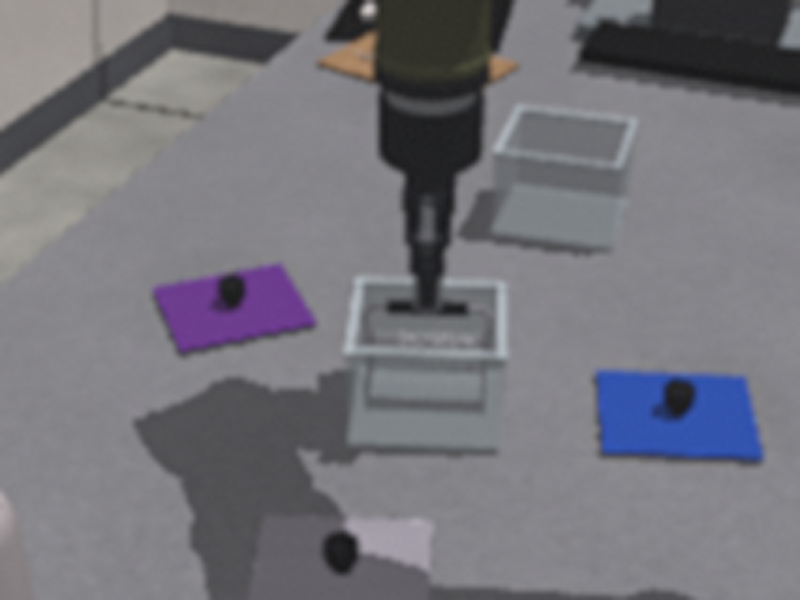

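The rack is still held, at z of about 0.025; the check was only noise. I'll continue, using width as the slip signal.

```bash
python3 - <<'E'
from h import *
x,y=.5443,-.082
w=[]
for z in(.12,.15,.18,.2175):
    env.movel([x,y,z],max_speed=.04); w=np.median([env.get_grip_width() for _ in range(5)]); print(z,round(w,5),np.round(env.get_ft_force(),1))
    if w<.0025: print('LOST?');break
env.pause(1.0)
b=shot('side');a=shot('top'); print(env.get_t(),env.get_grip_width(),env.get_ft_force())
print(tips('rack','side',b),tips('rack','top',a),tips('dish','side',b),tips('dish','top',a),tips('lid','side',b))
k=np.int32(proj(b,[.544,-.03,.1]));j=cv2.resize(b['pixels'][k[1]-90:k[1]+70,k[0]-106:k[0]+107,::-1],(800,600),interpolation=cv2.INTER_CUBIC)
cv2.imwrite('pics/c6.png',j)
E
```

```text
0.12 0.0053 [-0.3  0.5 -1.9]
0.15 0.00524 [-0.4 -0.1 -2.6]
0.18 0.00525 [-0.3  0.3 -1.3]
0.2175 0.00493 [-0.6 -0.8 -2.7]
30.975 0.005232484848612858 [-0.25798216 -0.78325772 -0.64388855]
[(0.93, array([ 0.5471, -0.0761,  0.138 ]))] [] [(0.82, array([ 0.5483, -0.0832, -0.0007])), (0.42, array([0.5301, 0.1193, 0.0031]))] [] [(0.88, array([ 0.7547, -0.1535, -0.0019])), (0.7, array([0.5324, 0.1199, 0.0019])), (0.7, array([ 0.3565, -0.1503,  0.0043]))]
```

View pics/c6.png

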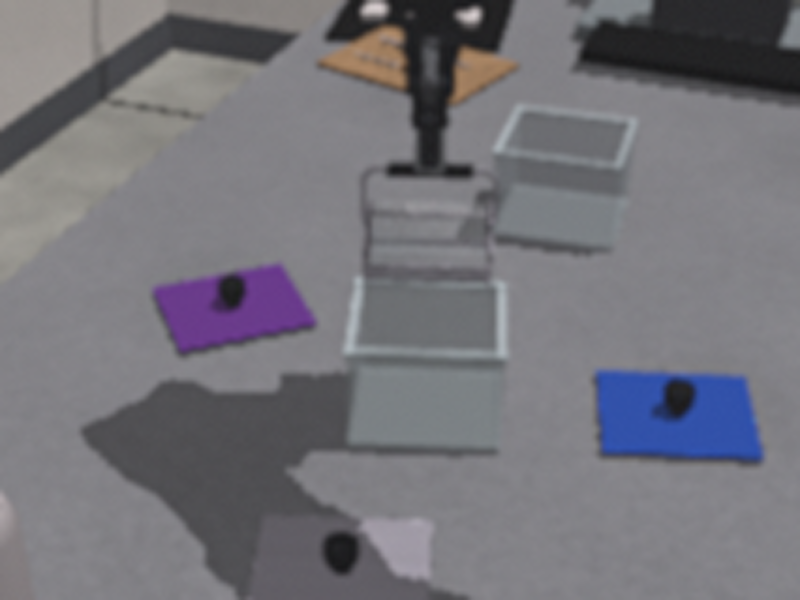

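The rack hangs level over the dish at about (428,220), its underside about 4.6 cm above the rim. The lid lies flat on the bench at (340,555). I'll hold here, then hand in.

```bash
python3 - <<'E'
from h import *
env.pause(3.0); print(env.get_grip_width(),env.get_gripper_force(),env.get_t())
print(env.hand_in())
E
```

```text
0.005012099021113645 52.74762153625488 34.225
the job is handed in; nothing more can be done
None
```

The job is handed in, though I got no verdict back: the lid lies flat and knob up on the bench about 20 cm from the dish, and the rack is held still and level about 4.6 cm above the rim, gripped only by the fingertips on the sleeve because the open fingers would not fit inside the dish (they pressed on its rim with up to about 25 N while closing).

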